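# Clamp the stack of blanks with the quick-release lever

### The arm

A 6-joint arm with a two-finger parallel gripper is mounted at the origin on a cart in front of the work surface, level with it; the furniture and walls round the work are solid. World frame = base frame: x ahead of the robot, y to its left, z up, the work surface at z = 0. Lengths are in m, angles in rad, forces in N, time in s.
With the tool pointing down it reaches from about 0.35 to 0.975 m from the base axis. Payload 4.9 kg.
Tool frame: the origin (TCP) lies at the very end of the fingers, on their centre line; the grasp point (between the pads) lies 19 mm behind it; z points along the fingers, y is the line along which they close (so a half turn about z gives the same grasp; the last joint's range is limited). The gripper opens to 85 mm and grips with 20 to 120 N. Pads are 22 mm wide; open, the fingers measure 114 mm over their backs; the gripper's body (76 mm by 85 mm) begins 54 mm behind the grasp point. The pads swing forward as they close: fully open they stand 13 mm farther back than shut.
Start: joints at [-1.432, 0.053, 1.613, -0, 1.476, -0.119], TCP at [0.159, -0.604, 0.198] pointing down, gripper open.
Joint ranges: [-3.01, 3.01], [-1.01, 2.22], [0.06, 2.58], [-1.02, 4.17], [0.09, 2.62], [-3.14, 3.14]. Speed limits (rad/s): [2.57, 2.57, 3.14, 3.14, 3.14, 3.14].

### API

Orientations are given as a rotation vector (axis times angle).
In Python, from station import ctrl, imaging gives the robot as it stands.
- The arm moves only by the tool play_rows, never from a script. Its argument "series" is a list of rows, each a list of 3 entries, a list of its own where there are three numbers: the opening, from 0 (shut) to 1 (fully open), then the shift along the tool's x, y, z each as a share of 0.05 m, from -1 to 1, then the turn, a rotation vector about the tool's x, y, z each as a share of 8 degrees, from -1 to 1. In form: [[grip, [dx, dy, dz], [ax, ay, az]], ...]. A call has 1 to 8 rows; each row shifts and turns the commanded pose from where the row before left it, along the tool's axes as they then stand; what a row does not reach is not made up. A row lasts 1/8 s, in which the tool goes at most 62.5 mm and 10.7 degrees, less where a joint would pass 70% of its speed; a pose out of reach is approached as far as the arm can. A call with a number of a shift or a turn outside -1 to 1 is refused whole. A call with a gripper value outside its range is refused whole. The fingers move at their own pace and stop on an object; "force" is the grip in N (left out, the last holds). Time passes only in rows, so rows that do not move let the fingers close. It gives the time, the measured TCP pose, the force, the opening and the grip force at its end, in the units of the state.
- ctrl.get_obs(): the state, without advancing time (a new reading comes with each control period).
- imaging.get_image(name): name is "scene" or "top" or "wrist"; returns a dict with "color" (420x560x3 uint8, blue, green, red), "fx", "fy", "cx", "cy" (pixels), "extrinsics" (4x4, takes a point from world to camera coordinates); the wrist camera has in their place "hand_eye" (4x4, takes a point from camera to tool coordinates, whose origin is the TCP and whose axes are the flange's). Camera axes: x right, y down, z forward; pixel columns grow to the right and rows downward; lengths in m; the calibration is good to about 2 mm. A picture is of the moment at which its call begins: read the wrist's pose just before it. There is no depth.
- ctrl.finish_job(): hands the job in; it is judged then, once.
The state is a dict: "t": time; "q": joint angles; "dq": joint speeds; "effort": joint torques, N m; "tool_pos": TCP position; "tool_rot": TCP orientation; "contact_force": force on the tool from outside, world axes, zero at the start; "wrist_torque": the same for the moment, N m; "opening": finger opening in m; "grip_force": force on a finger pad.
Only numpy, scipy, OpenCV 4.12 (cv2) and the standard library are available. Lean on these libraries where they do the work, as an engineer would, in place of code of your own. Each camera call takes 0.05 s, during which the arm holds its last target. There are 200 camera calls.

### The job

The stack of ceramic blanks lies loose between the blue jaws of the sloping clamp jig. Turn the black wing nut clockwise until it comes up firm, and only then swing the red cam lever up, against its firm resistance, until it snaps fully closed, so that the blanks are clamped. Let go, and leave the blanks in place and the other things on the bench alone.

Things in the scene. Friction and masses are not known exactly. Their poses are not given: they have to be found in the camera images.
- jig: Fixed clamp jig: grey base 130 x 165 x 12 mm (y -65 to +101), pedestal, blue lower jaw. Origin on the bench under the point where the skewer (rod through both jaws) leaves the lower jaw's top face, 165 mm up; z up. The skewer leans 35 deg from vertical: its upper, nut end points to (0, 0.574, 0.819) here; its lower, lever end to -y and down. The jaws slope down along (0, 0.819, -0.574).
- nut_grip (a point): Centre of the wing of the black nut on the skewer's upper end: a bar 46 mm long (this point's x), 12 thick (y), 26 tall (z; points outward along the skewer). The bar's foot is 13 mm below this point, on a hub 31 mm across and 9 tall. Grasp across the 12 mm with the tool along -z, tilted 35 deg. Turns with the nut; sinks along -z 3 mm per rad as it tightens, 7 mm more as the lever closes.
- wing_nut (a joint): Turn of the wing nut, rad: starts loose at 0 to 0.4, grows clockwise as seen looking down the skewer onto the nut, firm stop at 1.5 (tight; a clamp nut that tightens in a part turn). Needs about 0.35 N m and stays where it is left. The jaw advances 3 mm per rad.
- cam_lever (a joint): Swing of the red lever, rad, about the jig's x: 0 open (continues the skewer, points down and to the jig's -y), 1.6 closed (square to the skewer, points to the jig's -y and 35 deg up). Starts at 0 to 0.2, stays where left. With the nut tight it resists with up to about 5 N at its grip, then passes over centre at about 1.35 and snaps to its stop at 1.6. With the nut loose it resists less.
- lever_grip (a point): Middle of the lever's paddle, 80 mm from the pivot, 18 mm from the tip. The paddle is 18 mm wide (this point's x, level, along the jig's x), 9 thick (y), 36 long; the lever points along this point's -z. Can be pinched across the 18 mm and carried along its arc, turning between the pads.
- lever_hinge (a point): Centre of the lever's pivot, on the skewer's axis 25 mm below the lower jaw's top face; x is the pivot axis. Its axes are parallel to the jig's (z upright) and it does not move.
- upper_jaw: Blue upper jaw plate, 60 x 100 x 10 mm, under the wing nut, sprung. Origin on the skewer at its underside; z outward along the skewer, y down the slope. With the nut loose it stands 3 to 4 mm clear of the blanks.
- blanks: Loose taped stack of white ceramic blanks, 55 x 80 x 11 mm, 0.2 kg, lying between the jaws against a ledge at the lower end. Origin at the centre of its underside, z outward along the skewer.
- squeegee: Bystander: squeegee with an amber blade and a pale holder, 52 x 110 x 20 mm, lying on the bench; origin under its centre.
- marker: Bystander: black marker, 16 x 135 x 16 mm, lying along its y; origin under its centre.
- petri: Bystander: petri dish, 69 mm across, 15 mm tall; origin under its centre.
- ink_jar: Bystander: white pot with an orange lid, 58 mm across, 52 mm tall; origin under its centre.

How it is judged:
By the outcome, as a careful person would: the job done as asked, in the order asked, and still so for the second after the job is handed in, with the robot touching nothing.
It also fails if it takes over 54 s, if anything falls off the work surface, if the arm or the gripper's body presses on something with over 40 N, if the wrist force passes 120 N, or if a joint passes its speed limit or range.

## Working session

There is one attempt and no reset: what is moved stays moved. The work goes in short steps, Python scripts to look and compute and a tool call to move; the robot and the scene stay as the last step left them, time stands still between calls to the robot, and variables do not carry over. Pictures are saved under pics/ and viewed, at most 10 in all, crops included, and the job is handed in when it is done.

Besides the shell and the picture viewer there is one more tool, called in YAML: its name, and indented under it one key for each argument. play_rows: Moves the arm, as the interface text tells. Shift numbers are shares of 0.05 m and turn numbers shares of 8 degrees, none past 1 either way. Its arguments: {"type":"object","properties":{"series":{"type":"array"},"force":{"type":"number"}},"required":["series"]}

```bash
mkdir -p pics; ls
python3 - <<'E'
from station import ctrl, imaging
import cv2,numpy as np
o=ctrl.get_obs();print(o)
for n in("scene","top"):
    i=imaging.get_image(n);cv2.imwrite(f"pics/{n}0.png",i["color"]);print(n,i["fx"],i["fy"],i["cx"],i["cy"],np.round(i["extrinsics"],4).tolist())
E
```

```text
pics
{'t': 0.0, 'q': array([-1.43199529e+00,  5.33501969e-02,  1.61427399e+00,  1.49834330e-05,
        1.47600303e+00, -1.19000224e-01]), 'dq': array([-1.47586356e-04,  7.66506398e-06, -9.96167196e-04, -2.85048404e-06,
        9.11257630e-04, -1.25658518e-03]), 'effort': array([-8.32601672e-04, -3.93681300e+01, -3.70178068e+01, -1.44780815e-04,
        7.08708423e-03, -1.34278444e-06]), 'tool_pos': array([ 0.15925683, -0.60366491,  0.19717917]), 'tool_rot': array([-3.11351196e+00, -4.03569030e-01,  8.20787263e-06]), 'contact_force': array([ 0.35288322, -0.22104439, -0.36770959]), 'wrist_torque': array([ 0.04773127, -0.01546218, -0.0008885 ]), 'grip_force': 0.0, 'opening': 0.08519488938943531}
scene 473.28008203110176 473.28008203110176 276.71627034172735 203.33809279057644 [[-0.84, -0.5424, -0.0159, 0.4449], [-0.3262, 0.5282, -0.784, 0.2683], [0.4336, -0.6533, -0.6206, 1.0486], [0.0, 0.0, 0.0, 1.0]]
top 444.3217983174187 444.3217983174187 284.7853890638719 209.6469029928022 [[0.023, -0.9997, -0.0069, 0.0366], [-0.9836, -0.0214, -0.1793, 0.4956], [0.1791, 0.0109, -0.9838, 1.2287], [0.0, 0.0, 0.0, 1.0]]
```

View pics/scene0.png

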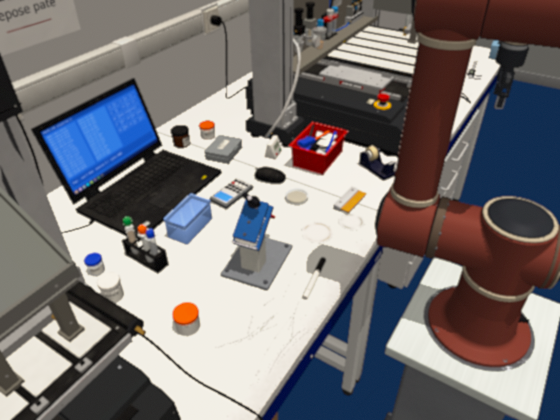

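View pics/top0.png

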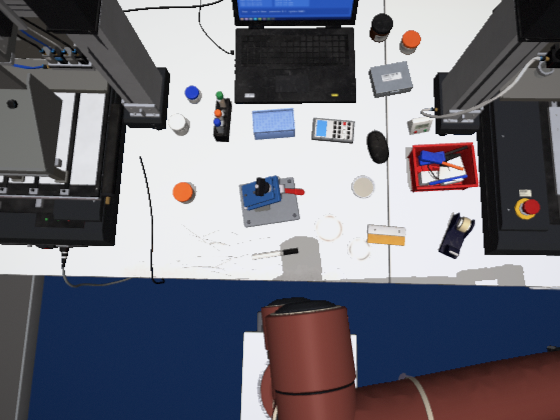

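The scene view shows the jig near (262,235) with its base near (257,262). In the top view, the base spans about (240–300, 178–226), the nut is at (262,187) and the red lever at (295,191), pointing toward world -y.

Run:
```python
import cv2,numpy as np
a=cv2.imread("pics/top0.png")[165:240,225:320];b=cv2.imread("pics/scene0.png")[185:295,210:305]
a=cv2.resize(a,None,fx=5,fy=5,interpolation=2);b=cv2.resize(b,None,fx=3.4,fy=3.4*1.0,interpolation=2)
m=np.zeros((380,800,3),np.uint8);m[:375,:475]=a;m[:374,476:476+323]=b[:374,:323]
cv2.imwrite("pics/crop0.png",m)
c=cv2.imread("pics/top0.png");h=cv2.cvtColor(c,cv2.COLOR_BGR2HSV)
for p in[(250,218),(295,215),(270,205),(262,187),(295,191)]:print(p,c[p[1],p[0]],h[p[1],p[0]])
```

```text
(250, 218) [148 142 140] [113  14 148]
(295, 215) [98 91 92] [124  18  98]
(270, 205) [128 124 121] [107  14 128]
(262, 187) [21 19 18] [110  36  21]
(295, 191) [ 38  42 197] [  1 206 197]
```

View pics/crop0.png

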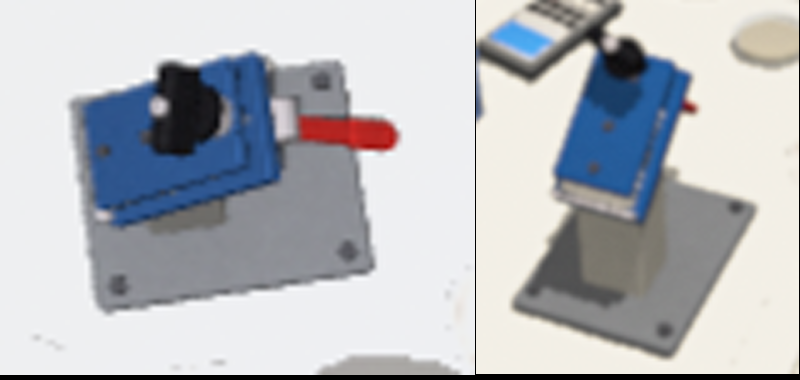

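Corners of the base in the crop: (100,310), (372,268), (340,62), (72,100). The lever tip is at about (396,135). The wing runs nearly along the image's vertical, i.e. about along jig x.

```bash
cat > h.py <<'E'
import numpy as np, cv2
from station import ctrl, imaging
from scipy.spatial.transform import Rotation as R
def cam(n):
    o=ctrl.get_obs();i=imaging.get_image(n);K=np.array([[i["fx"],0,i["cx"]],[0,i["fy"],i["cy"]],[0,0,1]])
    if n=="wrist":
        T=np.eye(4);T[:3,:3]=R.from_rotvec(o["tool_rot"]).as_matrix();T[:3,3]=o["tool_pos"];E=np.linalg.inv(T@i["hand_eye"])
    else:E=np.array(i["extrinsics"])
    return i["color"],K,E
def ray(K,E,p):
    d=E[:3,:3].T@np.linalg.solve(K,[p[0],p[1],1]);return -E[:3,:3].T@E[:3,3],d
def onz(K,E,p,z):
    c,d=ray(K,E,p);return c+d*(z-c[2])/d[2]
def tri(rs):
    A=0;b=0
    for c,d in rs:
        d=d/np.linalg.norm(d);P=np.eye(3)-np.outer(d,d);A=A+P;b=b+P@c
    return np.linalg.solve(A,b)
def proj(K,E,p):
    q=K@(E[:3,:3]@np.asarray(p)+E[:3,3]);return q[:2]/q[2]
def J(x,y,yaw):  # jig pose
    T=np.eye(4);T[:3,:3]=R.from_euler('z',yaw).as_matrix();T[:2,3]=x,y;return T
E
python3 - <<'E'
from h import *
c,K,E=cam("top")
P=np.array([onz(K,E,(u/5+225-.4,v/5+165-.4),.012) for u,v in[(100,310),(372,268),(340,62),(72,100)]])
print(P.round(4)); e=P[[0,3]].mean(0)-P[[1,2]].mean(0);f=P[[2,3]].mean(0)-P[[0,1]].mean(0)
print(np.linalg.norm(e),np.linalg.norm(f));y1=np.arctan2(-e[0],e[1]);y2=np.arctan2(f[1],f[0]);print(np.degrees([y1,y2]))
cs,Ks,Es=cam("scene")
yaw=y1;m=P.mean(0);R2=R.from_euler('z',yaw).as_matrix();o=m-R2@[0,.018,0];print("jig",o,yaw)
T=J(o[0],o[1],yaw);s=np.array([0,.574,.819])
for nm,p in[("top0",np.r_[0,0,.165]),("hinge",np.r_[0,0,.165]-.025*s),("tip",np.r_[0,0,.165]-.123*s),("nut~60",np.r_[0,0,.165]+.05*s)]:
    w=T[:3,:3]@p+T[:3,3];a=proj(K,E,w);b=proj(Ks,Es,w);print(nm,w.round(4),"crop",((a-[225,165])*5).round(),((b-[210,185])*3.4+[476,0]).round())
E
```

```text
[[0.4477 0.1643 0.012 ]
 [0.4761 0.0058 0.012 ]
 [0.6001 0.027  0.012 ]
 [0.5734 0.186  0.012 ]]
0.16109181484146984 0.1266490381130452
[9.83263783 9.73577097]
jig [0.52740372 0.07804718 0.012     ] 0.17161190428030365
top0 [0.5274 0.078  0.165 ] crop [241. 119.] [641.  74.]
hinge [0.5299 0.0639 0.1445] crop [269. 124.] [651.  85.]
tip [0.5395 0.0085 0.0643] crop [369. 141.] [685. 123.]
nut~60 [0.5225 0.1063 0.206 ] crop [182. 109.] [621.  51.]
```

```bash
cat >> h.py <<'E'
from scipy.linalg import expm, logm
JIG=J(.5274,.0780,.1716); S=np.array([0,.574,.819]); D=np.array([0,.819,-.574])
def pose(p,x,z):  # jig-frame grasp(TCP) point, tool x and z directions in jig -> world 4x4
    z=np.array(z,float)/np.linalg.norm(z);x=np.array(x,float);x-=z*(x@z);x/=np.linalg.norm(x)
    T=np.eye(4);T[:3,:3]=np.c_[x,np.cross(z,x),z];T[:3,3]=p;return JIG@T
def cur():
    o=ctrl.get_obs();T=np.eye(4);T[:3,:3]=R.from_rotvec(o["tool_rot"]).as_matrix();T[:3,3]=o["tool_pos"];return T
def plan(A,B,n=None):
    L=logm(np.linalg.inv(A)@B).real
    for N in ([n] if n else range(1,80)):
        M=expm(L/N);d=M[:3,3]/.05;w=R.from_matrix(M[:3,:3]).as_rotvec()/np.radians(8)
        if max(abs(np.r_[d,w]))<=1: break
    d,w=d.round(3),w.round(3);M=np.eye(4);M[:3,:3]=R.from_rotvec(w*np.radians(8)).as_matrix();M[:3,3]=d*.05
    T=A.copy();path=[T[:3,3].round(3).tolist()]
    for k in range(N):
        T=T@M
        if (k+1)%max(1,N//4)==0: path.append(T[:3,3].round(3).tolist())
    print(N,"rows d",d.tolist(),"w",w.tolist(),"path",path);return T
E
python3 - <<'E'
from h import *
np.set_printoptions(suppress=True,precision=4)
i=imaging.get_image("wrist");print(i["hand_eye"],i["fx"])
A=cur();print(A)
W=np.eye(4);W[:3,:3]=R.from_euler('z',1.2).as_matrix();
B=W@A;B[2,3]=.36;T=plan(A,B)
H=pose(np.r_[0,0,.165]+S*(.0465+.12),[-1,0,0],-S);print(H)
T=plan(T,H)
E
```

```text
[[-0.0001 -0.9639 -0.2663  0.0667]
 [ 1.     -0.0004  0.0011 -0.0004]
 [-0.0011 -0.2663  0.9639 -0.1753]
 [ 0.      0.      0.      1.    ]] 305.50753264526105
[[ 0.9669  0.255  -0.0001  0.1593]
 [ 0.255  -0.9669  0.001  -0.604 ]
 [ 0.0001 -0.001  -1.      0.1978]
 [ 0.      0.      0.      1.    ]]
15 rows d [0.998, -0.04, -0.216] w [0.0, -0.001, -0.573] path [[0.159, -0.604, 0.198], [0.298, -0.549, 0.23], [0.42, -0.462, 0.263], [0.518, -0.349, 0.295], [0.586, -0.216, 0.327], [0.621, -0.071, 0.36]]
[[-0.9853 -0.1398  0.098   0.5111]
 [-0.1708  0.8069 -0.5655  0.1722]
 [ 0.     -0.5739 -0.8189  0.3014]
 [ 0.      0.      0.      1.    ]]
13 rows d [0.465, 0.157, 0.001] w [0.232, -0.312, -0.986] path [[0.621, -0.071, 0.36], [0.642, -0.001, 0.356], [0.633, 0.07, 0.343], [0.595, 0.13, 0.325], [0.534, 0.167, 0.306]]
```

play_rows:
  series:
    - [1,[1,-0.04,-0.22],[0,0,-0.57]]
    - [1,[1,-0.04,-0.22],[0,0,-0.57]]
    - [1,[1,-0.04,-0.22],[0,0,-0.57]]
    - [1,[1,-0.04,-0.22],[0,0,-0.57]]
    - [1,[1,-0.04,-0.22],[0,0,-0.57]]
    - [1,[1,-0.04,-0.22],[0,0,-0.57]]
    - [1,[1,-0.04,-0.22],[0,0,-0.57]]
    - [1,[1,-0.04,-0.22],[0,0,-0.57]]

```text
t: 1.25
tool_pos: [0.4905, -0.3885, 0.2865]
tool_rot: [-2.831, -1.362, 0.0]
contact_force: [-0.3, -0.0, -0.4]
opening: 0.0856
grip_force: 0.0
```

play_rows:
  series:
    - [1,[1,-0.04,-0.22],[0,0,-0.57]]
    - [1,[1,-0.04,-0.22],[0,0,-0.57]]
    - [1,[1,-0.04,-0.22],[0,0,-0.57]]
    - [1,[1,-0.04,-0.22],[0,0,-0.57]]
    - [1,[1,-0.04,-0.22],[0,0,-0.57]]
    - [1,[1,-0.04,-0.22],[0,0,-0.57]]
    - [1,[1,-0.04,-0.22],[0,0,-0.57]]

```text
t: 2.12
tool_pos: [0.6236, -0.0693, 0.3634]
tool_rot: [-2.347, -2.088, 0.0]
contact_force: [0.0, -0.5, 0.1]
opening: 0.0853
grip_force: 0.0
```

Run:
```python
from h import *
print(ctrl.get_obs()["q"].round(2))
H=pose(np.r_[0,0,.165]+S*(.0465+.12),[-1,0,0],-S)
plan(cur(),H)
```

```text
[-0.23  0.01  1.38  0.    1.75 -0.11]
13 rows d [0.468, 0.152, 0.008] w [0.233, -0.312, -0.988] path [[0.624, -0.069, 0.363], [0.645, 0.001, 0.359], [0.635, 0.072, 0.345], [0.596, 0.131, 0.326], [0.535, 0.167, 0.307]]
```

play_rows:
  series:
    - [1,[0.47,0.15,0],[0.23,-0.31,-0.99]]
    - [1,[0.47,0.15,0],[0.23,-0.31,-0.99]]
    - [1,[0.47,0.15,0],[0.23,-0.31,-0.99]]
    - [1,[0.47,0.15,0],[0.23,-0.31,-0.99]]
    - [1,[0.47,0.15,0],[0.23,-0.31,-0.99]]
    - [1,[0.47,0.15,0],[0.23,-0.31,-0.99]]
    - [1,[0.47,0.15,0],[0.23,-0.31,-0.99]]

```text
t: 3.0
tool_pos: [0.6241, 0.0938, 0.341]
tool_rot: [1.058, 2.871, -0.561]
contact_force: [0.5, 0.6, -0.5]
opening: 0.0856
grip_force: 0.0
```

play_rows:
  series:
    - [1,[0.47,0.15,0],[0.23,-0.31,-0.99]]
    - [1,[0.47,0.15,0],[0.23,-0.31,-0.99]]
    - [1,[0.47,0.15,0],[0.23,-0.31,-0.99]]
    - [1,[0.47,0.15,0],[0.23,-0.31,-0.99]]
    - [1,[0.47,0.15,0],[0.23,-0.31,-0.99]]
    - [1,[0.47,0.15,0],[0.23,-0.31,-0.99]]
    - [1,[0,0,0],[0,0,0]]

```text
t: 3.88
tool_pos: [0.5083, 0.173, 0.3055]
tool_rot: [-0.257, 2.939, -0.92]
contact_force: [-0.5, -0.1, -0.1]
opening: 0.0854
grip_force: 0.0
```

Run:
```python
from h import *
print(ctrl.get_obs()["q"].round(2))
H=pose(np.r_[0,0,.165]+S*(.0465+.12),[-1,0,0],-S)
plan(cur(),H)
c,K,E=cam("wrist");cv2.imwrite("pics/w1.png",c);np.savez("w1.npz",K=K,E=E)
for nm,p in[("top0",0),("hub",.0335),("grip",.0465),("wingtop",.0595)]:
    print(nm,proj(K,E,(JIG@np.r_[np.r_[0,0,.165]+S*p,1])[:3]).round(1))
```

```text
[ 0.5  -0.05  1.63 -0.58  1.75 -1.29]
1 rows d [-0.052, 0.026, 0.083] w [0.035, 0.007, 0.019] path [[0.508, 0.173, 0.306], [0.511, 0.172, 0.301]]
top0 [276.9 188.1]
hub [277.1 194.5]
grip [277.2 197.4]
wingtop [277.2 200.5]
```

View pics/w1.png

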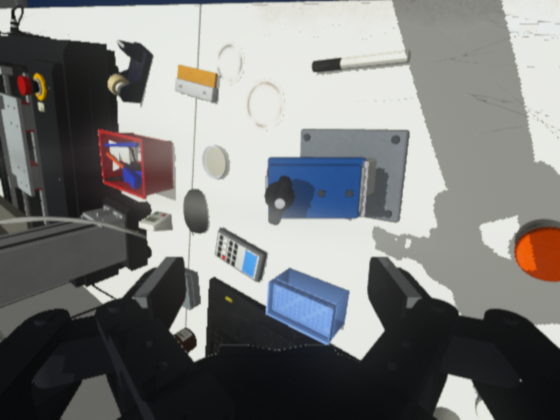

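The nut is at about (279,195) in the wrist view, against a predicted (277,197). The jaw plate lies at (315,187), and the wing runs roughly along the image's vertical. I'll crop it to get its angle.

Run:
```python
from h import *
c=cv2.imread("pics/w1.png");z=np.load("w1.npz")
t=cv2.imread("pics/top0.png")[165:215,235:290]
m=np.zeros((480,800,3),np.uint8)
a=cv2.resize(c[160:232,250:310],(400,480),interpolation=2);m[:,:400]=a
m[:364,400:]=cv2.resize(t,(400,364),interpolation=2);cv2.imwrite("pics/crop1.png",m)
```

```text
(no output)
```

View pics/crop1.png

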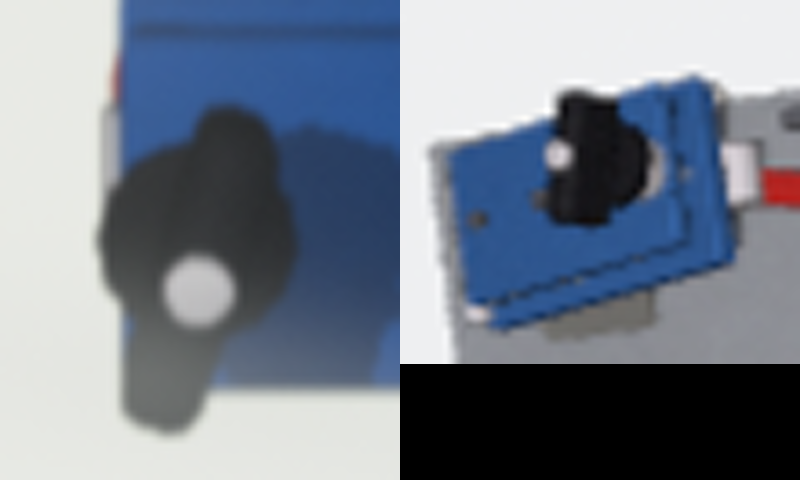

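The wing leans about 13.6° (+ about tool z), so the nut is at about 0.24 rad. The lateral offset is +2.6 mm in tool y.

```bash
cat >> h.py <<'E'
def nutpose(h,a,dy=.0026,dx=-.001):
    # dy: offset along jig slope D (tool y of x=-jig x)
    c,s=np.cos(a),np.sin(a)
    return pose(np.r_[0,0,.165]+S*h+D*dy+np.r_[-dx,0,0],c*np.r_[-1,0,0]+s*D,-S)
E
python3 - <<'E'
from h import *
a=np.radians(13.6)
T=plan(cur(),nutpose(.1,a));T=plan(T,nutpose(.0385,a),4)
E
```

```text
2 rows d [-0.022, 0.047, 0.71] w [0.019, 0.003, 0.85] path [[0.509, 0.173, 0.306], [0.514, 0.155, 0.276], [0.518, 0.137, 0.245]]
4 rows d [0.0, 0.0, 0.308] w [-0.0, 0.0, 0.0] path [[0.518, 0.137, 0.245], [0.52, 0.128, 0.233], [0.521, 0.119, 0.22], [0.523, 0.111, 0.208], [0.524, 0.102, 0.195]]
```

play_rows:
  series:
    - [0.5,[-0.02,0.05,0.71],[0.02,0,0.85]]
    - [0.5,[-0.02,0.05,0.71],[0.02,0,0.85]]
    - [0.5,[0,0,0],[0,0,0]]
    - [0.5,[0,0,0],[0,0,0]]
  force: 40

```text
t: 4.42
tool_pos: [0.5196, 0.1368, 0.2471]
tool_rot: [0.095, 2.882, -0.89]
contact_force: [0.4, -0.4, 0.2]
opening: 0.0425
grip_force: 0.0
```

Run:
```python
from h import *
a=np.radians(13.6);print(ctrl.get_obs()["opening"])
plan(cur(),nutpose(.0385,a),4)
c,K,E=cam("wrist")
for nm,p in[("hub",.0335),("wingtop",.0595)]:
    print(nm,proj(K,E,(JIG@np.r_[np.r_[0,0,.165]+S*p+D*.0026,1])[:3]).round(1))
m=cv2.resize(c[130:300,180:400],(770,595),interpolation=2);cv2.imwrite("pics/crop2.png",m)
```

```text
0.04252585715090623
4 rows d [0.008, 0.004, 0.314] w [0.001, 0.002, -0.001] path [[0.52, 0.137, 0.247], [0.521, 0.128, 0.234], [0.522, 0.119, 0.221], [0.523, 0.111, 0.208], [0.524, 0.102, 0.195]]
hub [277.3 207. ]
wingtop [277.3 216.1]
```

View pics/crop2.png

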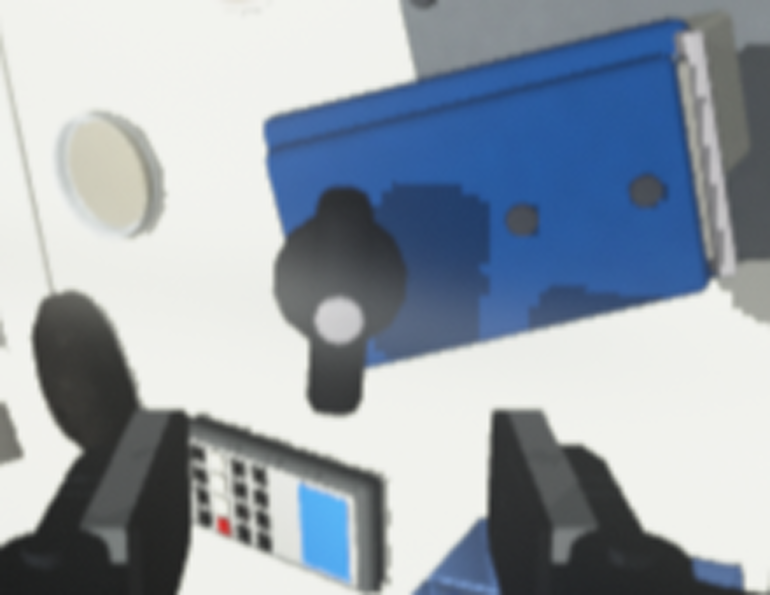

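The wing is now vertical in the image, centred at x≈340 of the crop, midway between the fingers (188 and 492). Descending and gripping.

play_rows:
  series:
    - [0.5,[0,0,0.31],[0,0,0]]
    - [0.5,[0,0,0.31],[0,0,0]]
    - [0.5,[0.01,0.01,0.31],[0,0,0]]
    - [0.5,[0.01,0.01,0.32],[0,0,0]]
    - [0,[0,0,0],[0,0,0]]
    - [0,[0,0,0],[0,0,0]]
    - [0,[0,0,0],[0,0,0]]
    - [0,[0,0,0],[0,0,0]]
  force: 40

```text
t: 5.48
tool_pos: [0.5242, 0.1026, 0.1942]
tool_rot: [0.095, 2.882, -0.89]
contact_force: [-0.6, -1.1, -0.4]
opening: -0.0001
grip_force: 0.0
```

play_rows:
  series:
    - [0,[0,0,0],[0,0,0]]
    - [0,[0,0,0],[0,0,0]]

```text
t: 5.72
tool_pos: [0.5239, 0.1023, 0.1938]
tool_rot: [0.095, 2.882, -0.891]
contact_force: [0.1, 0.1, -0.7]
opening: 0.0001
grip_force: 0.0
```

Run:
```python
from h import *
o=ctrl.get_obs();print({k:np.round(o[k],3) for k in("q","wrist_torque","contact_force","opening","grip_force")})
a=np.radians(13.6)
plan(cur(),nutpose(.0385,a),1)
```

```text
{'q': array([ 0.384, -0.04 ,  1.81 , -0.597,  1.527, -1.047]), 'wrist_torque': array([0.301, 0.041, 0.016]), 'contact_force': array([ 0.137,  0.116, -0.652]), 'opening': np.float64(0.0), 'grip_force': np.float64(0.0)}
1 rows d [-0.01, -0.018, -0.017] w [-0.001, 0.005, -0.0] path [[0.524, 0.102, 0.194], [0.524, 0.102, 0.195]]
```

The fingers shut on nothing; looking.

Run:
```python
from h import *
c,K,E=cam("wrist");s,Ks,Es=cam("scene");t,Kt,Et=cam("top")
print(proj(Ks,Es,cur()[:3,3]),proj(Kt,Et,cur()[:3,3]))
m=np.zeros((600,800,3),np.uint8);m[:300,:400]=cv2.resize(c,(400,300));
m[:300,400:]=cv2.resize(s[185:260,210:310],(400,300),interpolation=2);m[300:,400:]=cv2.resize(t[165:240,220:320],(400,300),interpolation=2)
m[300:,:400]=cv2.resize(c[160:310,180:380],(400,300),interpolation=2)
cv2.imwrite("pics/m3.png",m)
```

```text
[253.3571241  203.13445662] [263.26453288 187.4559976 ]
```

View pics/m3.png

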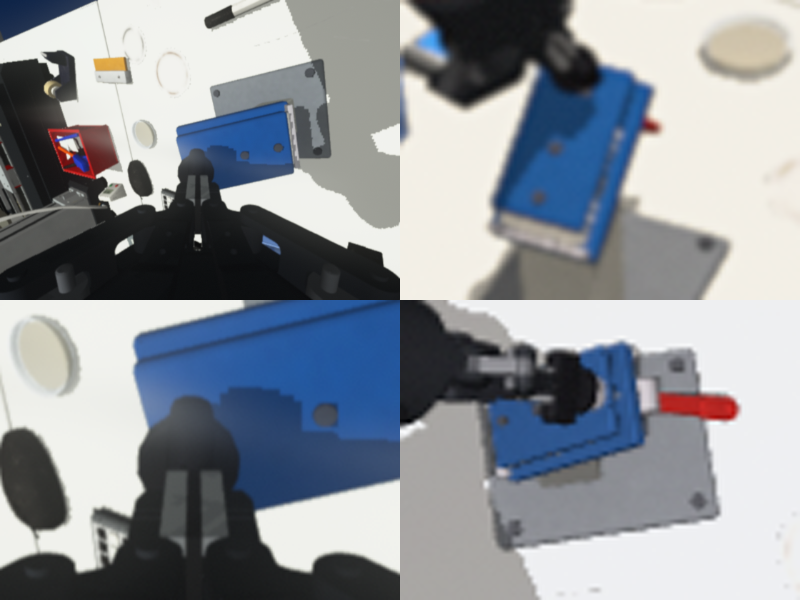

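The fingertips in the wrist view end at about row 245, and finger spacing gives 2.0 px/mm. That puts them about 35 mm behind the reported TCP. The top view agrees: the tips are at about (540,382) in the montage, while the TCP projects to (573,390). So the fingers closed above the wing. I'll reopen and descend further while watching the force.

play_rows:
  series:
    - [0.4,[0,0,0],[0,0,0]]
    - [0.4,[0,0,0],[0,0,0]]
    - [0.4,[0,0,0],[0,0,0]]
    - [0.4,[0,0,0.13],[0,0,0]]
    - [0.4,[0,0,0.13],[0,0,0]]
    - [0.4,[0,0,0.13],[0,0,0]]
    - [0.4,[0,0,0.13],[0,0,0]]
    - [0.4,[0,0,0],[0,0,0]]
  force: 40

```text
t: 6.88
tool_pos: [0.526, 0.0869, 0.1716]
tool_rot: [0.095, 2.884, -0.893]
contact_force: [0.8, 0.1, 0.2]
opening: 0.0342
grip_force: 0.0
```

play_rows:
  series:
    - [0,[0,0,0],[0,0,0]]
    - [0,[0,0,0],[0,0,0]]
    - [0,[0,0,0],[0,0,0]]
    - [0,[0,0,0],[0,0,0]]

```text
t: 7.38
tool_pos: [0.5268, 0.087, 0.1743]
tool_rot: [0.098, 2.88, -0.893]
contact_force: [-1.7, -1.6, 4.7]
opening: 0.0114
grip_force: 40.0
```

Gripped: opening 11.4 mm at 40 N. Now turning clockwise (+z of the tool), sinking slightly with the nut.

play_rows:
  series:
    - [0,[0,0,0],[0,0,0.6]]
    - [0,[0,0,0.01],[0,0,0.8]]
    - [0,[0,0,0],[0,0,0.8]]
    - [0,[0,0,0.01],[0,0,0.8]]
    - [0,[0,0,0.01],[0,0,0.8]]
  force: 60

```text
t: 8.0
tool_pos: [0.5272, 0.0859, 0.1734]
tool_rot: [0.815, 2.633, -0.778]
contact_force: [-2.7, -2.2, 6.8]
opening: 0.0107
grip_force: 61.2
```

```bash
cat >> h.py <<'E'
def nutang():
    T=cur();X=JIG[:3,:3].T@T[:3,:3];o=ctrl.get_obs()
    print("ang",np.arctan2(X[:,0]@D,-X[0,0]).round(3),"Tz tool",(T[:3,:3].T@o["wrist_torque"]).round(2),"F tool",(T[:3,:3].T@o["contact_force"]).round(1),"open",round(o["opening"],4),"q",o["q"].round(2),"t",o["t"])
E
python3 -c "
from h import *
nutang()"
```

```text
ang 0.773 Tz tool [ 0.74 -0.08 -0.36] F tool [-1.5 -6.  -4.6] open 0.0107 q [ 0.36 -0.03  1.84 -0.61  1.48 -0.51] t 8.0
```

play_rows:
  series:
    - [0,[0,0,0.01],[0,0,0.8]]
    - [0,[0,0,0.01],[0,0,0.8]]
    - [0,[0,0,0.01],[0,0,0.8]]
    - [0,[0,0,0.01],[0,0,0.8]]
    - [0,[0,0,0.01],[0,0,0.8]]
    - [0,[0,0,0],[0,0,0.5]]

```text
t: 8.75
tool_pos: [0.5271, 0.0847, 0.1723]
tool_rot: [1.524, 2.161, -0.592]
contact_force: [-6.4, -1.3, 10.7]
opening: 0.0108
grip_force: 61.9
```

```bash
python3 -c "
from h import *
nutang()"
```

```text
ang 1.4 Tz tool [ 1.05 -0.48 -0.34] F tool [-5.2 -7.5 -8.6] open 0.0108 q [ 0.35 -0.03  1.84 -0.61  1.48  0.11] t 8.75
```

play_rows:
  series:
    - [0,[0,0,0],[0,0,0.5]]
    - [0,[0,0,0],[0,0,0.4]]
    - [0,[0,0,0],[0,0,0.4]]
    - [0,[0,0,0],[0,0,0]]

```text
t: 9.25
tool_pos: [0.527, 0.0847, 0.1723]
tool_rot: [1.692, 1.999, -0.533]
contact_force: [-5.6, -1.4, 11.3]
opening: 0.011
grip_force: 66.4
```

```bash
python3 -c "
from h import *
nutang()"
```

```text
ang 1.577 Tz tool [ 0.97 -0.71 -1.36] F tool [-6.9 -5.7 -9. ] open 0.011 q [ 0.35 -0.03  1.84 -0.61  1.48  0.29] t 9.25
```

Torque rose to 1.36 N m at 1.58 rad, so the nut has reached its firm stop. Releasing, retreating and planning the lever approach.

play_rows:
  series:
    - [0.4,[0,0,0],[0,0,0]]
    - [0.4,[0,0,0],[0,0,0]]
    - [0.4,[0,0,0],[0,0,0]]
    - [0.4,[0,0,-0.5],[0,0,0]]
    - [0.4,[0,0,-1],[0,0,0]]
    - [0.4,[0,0,-1],[0,0,0]]
    - [0.4,[0,0,-0.5],[0,0,0]]
    - [0.4,[0,0,0],[0,0,0]]

```text
t: 10.25
tool_pos: [0.5127, 0.1711, 0.2935]
tool_rot: [1.695, 2.0, -0.526]
contact_force: [-0.4, -0.8, -0.0]
opening: 0.0342
grip_force: 0.0
```

```bash
cat >> h.py <<'E'
HG=np.r_[0,0,.165]-.025*S; OFF=.035; A0=np.radians(50)
def ldir(t): return -S*np.cos(t)-D*np.sin(t)
def leverpose(t,a=A0,back=0.,r=.080,dx=0.):
    z=np.r_[0,np.sin(a),-np.cos(a)];x=np.r_[0,np.cos(a),np.sin(a)]
    return pose(HG+r*ldir(t)+z*(.019+OFF-back)+np.r_[dx,0,0],x,z)
E
python3 - <<'E'
from h import *
h=(np.linalg.inv(JIG)@np.r_[.527,.0847,.1723,1])[:3]-[0,0,.165];print("h",h@S,h@D,h[0])
def red(c):
    H=cv2.cvtColor(c,cv2.COLOR_BGR2HSV);return ((H[...,0]<8)|(H[...,0]>172))&(H[...,1]>130)&(H[...,2]>80)
c,K,E=cam("top");m=red(cv2.imread("pics/top0.png"))[165:240,270:320];v,u=np.nonzero(m)
print("red top u",u.min()+270,u.max()+270,"tip v",v[u>u.max()-3].mean()+165, "mean",u.mean()+270,v.mean()+165)
for t in(0,.1,.2):print(t,[proj(K,E,(JIG@np.r_[HG+r*ldir(t),1])[:3]).round(1).tolist() for r in(.062,.080,.098)])
A=cur();print(ctrl.get_obs()["q"].round(2))
a=np.radians(20);W1=pose([0,-.06,.42],[0,np.cos(a),np.sin(a)],[0,np.sin(a),-np.cos(a)])
T=plan(A,W1);T=plan(T,leverpose(.15,back=.1))
E
```

```text
h 0.009807222300888527 0.0012724476732189935 0.00074996062654753
red top u 285 303 tip v 191.78571428571428 mean 294.2886597938144 191.1340206185567
0 [[291.8, 192.0], [295.4, 192.6], [298.9, 193.2]]
0.1 [[293.6, 191.5], [297.7, 191.9], [301.7, 192.4]]
0.2 [[295.2, 190.9], [299.8, 191.2], [304.2, 191.5]]
[ 0.5  -0.04  1.65 -0.58  1.73  0.3 ]
7 rows d [-0.522, 0.0, -0.283] w [0.004, 0.983, -0.006] path [[0.512, 0.17, 0.292], [0.514, 0.157, 0.318], [0.517, 0.141, 0.343], [0.52, 0.121, 0.365], [0.524, 0.098, 0.384], [0.528, 0.074, 0.399], [0.533, 0.047, 0.412], [0.538, 0.019, 0.42]]
5 rows d [-0.805, 0.0, 0.946] w [0.0, 0.75, -0.0] path [[0.538, 0.019, 0.42], [0.541, -0.003, 0.362], [0.544, -0.018, 0.302], [0.545, -0.027, 0.24], [0.546, -0.029, 0.178], [0.545, -0.025, 0.116]]
```

The red tip is at (303,192) in the top view, which gives a lever angle of about 0.15 rad.

play_rows:
  series:
    - [0.4,[-0.52,0,-0.28],[0,0.98,0]]
    - [0.4,[-0.52,0,-0.28],[0,0.98,0]]
    - [0.4,[-0.52,0,-0.28],[0,0.98,0]]
    - [0.4,[-0.52,0,-0.28],[0,0.98,0]]
    - [0.4,[-0.52,0,-0.28],[0,0.98,0]]
    - [0.4,[-0.52,0,-0.28],[0,0.98,0]]
    - [0.4,[-0.52,0,-0.28],[0,0.98,0]]

```text
t: 11.18
tool_pos: [0.5364, 0.0175, 0.4185]
tool_rot: [-1.848, -2.18, -0.332]
contact_force: [1.0, 0.1, -0.3]
opening: 0.034
grip_force: 0.0
```

play_rows:
  series:
    - [0.4,[-0.8,0,0.94],[0,0.75,0]]
    - [0.4,[-0.8,0,0.94],[0,0.75,0]]
    - [0.4,[-0.8,0,0.94],[0,0.75,0]]
    - [0.4,[-0.8,0,0.5],[0,0.75,0]]
    - [0.4,[-0.8,0,0.5],[0,0.75,0]]
    - [0.4,[0,0,0],[0,0,0]]

```text
t: 11.92
tool_pos: [0.5455, -0.0534, 0.1423]
tool_rot: [-1.538, -1.801, -0.713]
contact_force: [0.7, 0.3, 0.6]
opening: 0.0341
grip_force: 0.0
```

```bash
sed -i 's/OFF=.035/OFF=.030/' h.py
python3 - <<'E'
from h import *
print(ctrl.get_obs()["q"].round(2))
c,K,E=cam("wrist");cv2.imwrite("pics/w4.png",c);np.savez("w4.npz",K=K,E=E)
for t in(0,.1,.2):print(t,[proj(K,E,(JIG@np.r_[HG+r*ldir(t),1])[:3]).round(1).tolist() for r in(.0,.080,.098)])
plan(cur(),leverpose(.15,back=.06));plan(leverpose(.15,back=.06),leverpose(.15))
E
```

```text
[-0.57  0.27  1.66  0.63  1.83 -0.77]
0 [[281.5, 112.1], [282.2, 203.6], [282.4, 221.8]]
0.1 [[281.5, 112.1], [282.4, 206.1], [282.6, 225.4]]
0.2 [[281.5, 112.1], [282.6, 207.9], [282.8, 228.2]]
2 rows d [-0.056, 0.022, 0.765] w [0.015, -0.011, -0.027] path [[0.548, -0.054, 0.147], [0.544, -0.026, 0.12], [0.541, 0.001, 0.094]]
2 rows d [0.0, 0.0, 0.6] w [0.0, 0.0, -0.0] path [[0.541, 0.001, 0.094], [0.537, 0.024, 0.074], [0.533, 0.046, 0.055]]
```

View pics/w4.png

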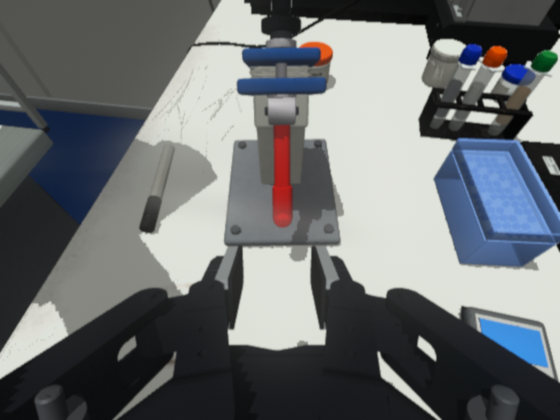

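The lever tip is at (282,227), matching the prediction for 0.15 rad, and the fingers are centred at x≈279. Moving in.

play_rows:
  series:
    - [0.4,[-0.05,0.02,0.76],[0,0,0]]
    - [0.4,[-0.06,0.02,0.76],[0,0,0]]
    - [0.4,[0,0,0.4],[0,0,0]]
    - [0.4,[0,0,0.4],[0,0,0]]
    - [0.4,[0,0,0.3],[0,0,0]]
    - [0.4,[0,0,0],[0,0,0]]

```text
t: 12.72
tool_pos: [0.5361, 0.0425, 0.0619]
tool_rot: [-1.537, -1.821, -0.718]
contact_force: [0.6, -0.1, 0.6]
opening: 0.0343
grip_force: 0.0
```

Run:
```python
from h import *
o=ctrl.get_obs();print(o["contact_force"].round(1));plan(cur(),leverpose(.15),1)
```

```text
[ 0.6 -0.1  0.6]
1 rows d [-0.046, -0.05, 0.156] w [0.043, 0.019, -0.002] path [[0.536, 0.042, 0.062], [0.533, 0.046, 0.055]]
```

play_rows:
  series:
    - [0.4,[-0.05,-0.03,0.1],[0,0,0]]
    - [0,[0,0,0],[0,0,0]]
    - [0,[0,0,0],[0,0,0]]
    - [0,[0,0,0],[0,0,0]]
    - [0,[0,0,0],[0,0,0]]
  force: 30

```text
t: 13.35
tool_pos: [0.5342, 0.0435, 0.0567]
tool_rot: [-1.538, -1.821, -0.718]
contact_force: [-3.1, -1.8, -0.2]
opening: 0.0166
grip_force: 34.2
```

Run:
```python
from h import *
from scipy.optimize import minimize
A=cur();print(ctrl.get_obs()["contact_force"].round(1))
# carry: rotate grasp about hinge axis, tool orientation kept; chunked translations in tool axes (units of .05)
Rt=leverpose(0)[:3,:3]; Rt=A[:3,:3]
p=lambda t:JIG[:3,:3]@(.08*ldir(t))
ts=np.linspace(.15,1.6,17)
for a,b in zip(ts[:-1],ts[1:]):print(round(b,2),(Rt.T@(p(b)-p(a))/.05).round(3))
```

```text
[-3.1 -1.8 -0.2]
0.24 [ 0.015  0.001 -0.144]
0.33 [ 0.028  0.001 -0.142]
0.42 [ 0.041  0.001 -0.139]
0.51 [ 0.053  0.001 -0.135]
0.6 [ 0.065  0.001 -0.129]
0.69 [ 0.077  0.001 -0.123]
0.78 [ 0.088  0.001 -0.115]
0.88 [ 0.098  0.001 -0.107]
0.97 [ 0.107  0.    -0.098]
1.06 [ 0.115  0.    -0.088]
1.15 [ 0.123  0.    -0.077]
1.24 [ 0.129  0.    -0.065]
1.33 [ 0.135  0.    -0.054]
1.42 [ 0.139  0.    -0.041]
1.51 [ 0.142  0.    -0.028]
1.6 [ 0.144 -0.    -0.015]
```

The paddle is pinched. Carrying it along the arc.

play_rows:
  series:
    - [0,[0.015,0,-0.145],[0,0,0]]
    - [0,[0.03,0,-0.14],[0,0,0]]
    - [0,[0.04,0,-0.14],[0,0,0]]
    - [0,[0.055,0,-0.135],[0,0,0]]
    - [0,[0.065,0,-0.13],[0,0,0]]
    - [0,[0.075,0,-0.125],[0,0,0]]
  force: 50

```text
t: 14.1
tool_pos: [0.5374, 0.0239, 0.0942]
tool_rot: [-1.534, -1.818, -0.721]
contact_force: [-0.8, 9.2, -4.7]
opening: 0.0151
grip_force: 48.9
```

play_rows:
  series:
    - [0,[0.09,0,-0.115],[0,0,0]]
    - [0,[0.1,0,-0.105],[0,0,0]]
    - [0,[0.105,0,-0.1],[0,0,0]]
    - [0,[0.115,0,-0.09],[0,0,0]]
    - [0,[0.12,0,-0.075],[0,0,0]]

```text
t: 14.72
tool_pos: [0.5383, 0.02, 0.1301]
tool_rot: [-1.54, -1.821, -0.718]
contact_force: [-2.8, -0.5, -6.7]
opening: 0.014
grip_force: 48.6
```

Run:
```python
from h import *
A=cur();o=ctrl.get_obs()
g=(np.linalg.inv(JIG)@A)[:3,3]-(JIG[:3,:3].T@A[:3,2])*(.019+OFF)-HG
print("r",np.linalg.norm(g[1:]),"theta",np.arctan2(-g@D,-g@S),"x",g[0],"F tool",(A[:3,:3].T@o["contact_force"]).round(1),o["opening"],o["q"].round(2))
```

```text
r 0.0838442645309445 theta 1.1665343979114942 x 0.000487197602975103 F tool [-5.2 -2.9  4.3] 0.014037682744345248 [-0.48  0.2   1.77  0.67  1.74 -0.73]
```

play_rows:
  series:
    - [0,[0.13,0,-0.065],[0,0,0]]
    - [0,[0.135,0,-0.055],[0,0,0]]
    - [0,[0.14,0,-0.04],[0,0,0]]
    - [0,[0.14,0,-0.03],[0,0,0]]
    - [0,[0.145,0,-0.015],[0,0,0]]
    - [0,[0.1,0,0],[0,0,0]]
    - [0,[0,0,0],[0,0,0]]

```text
t: 15.6
tool_pos: [0.5371, 0.0374, 0.1703]
tool_rot: [-1.538, -1.824, -0.726]
contact_force: [0.6, -0.1, 1.5]
opening: -0.0003
grip_force: 0.8
```

Run:
```python
from h import *
A=cur();o=ctrl.get_obs()
g=(np.linalg.inv(JIG)@A)[:3,3]-(JIG[:3,:3].T@A[:3,2])*(.019+OFF)-HG
print("r",np.linalg.norm(g[1:]),"theta",np.arctan2(-g@D,-g@S),"x",g[0],"F tool",(A[:3,:3].T@o["contact_force"]).round(1),o["opening"],o["q"].round(2))
s,Ks,Es=cam("scene");t,Kt,Et=cam("top");w,Kw,Ew=cam("wrist")
m=np.zeros((600,800,3),np.uint8)
m[:300,:400]=cv2.resize(s[175:250,220:320],(400,300),interpolation=2);m[300:,:400]=cv2.resize(t[155:230,230:330],(400,300),interpolation=2)
m[:,400:]=cv2.resize(w[60:360,180:380],(400,600),interpolation=2)
cv2.imwrite("pics/m5.png",m)
def red(c):
    H=cv2.cvtColor(c,cv2.COLOR_BGR2HSV);return ((H[...,0]<8)|(H[...,0]>172))&(H[...,1]>130)&(H[...,2]>60)
r=red(w);v,u=np.nonzero(r[60:330,230:330]);print("red wrist",u.min()+230,u.max()+230,v.min()+60,v.max()+60) if len(u) else print("none")
for tt in(1.2,1.4,1.6):print(tt,[proj(Kw,Ew,(JIG@np.r_[HG+q*ldir(tt),1])[:3]).round(0).tolist() for q in(.0,.04,.08,.098)])
```

```text
r 0.08646929130648098 theta 1.6844688770389082 x 0.0020991174563254134 F tool [ 1.   0.6 -1.1] -0.00025732773630787476 [-0.46  0.13  1.77  0.69  1.78 -0.67]
red wrist 264 329 102 329
1.2 [[274.0, 223.0], [274.0, 267.0], [274.0, 328.0], [275.0, 363.0]]
1.4 [[274.0, 223.0], [274.0, 258.0], [275.0, 310.0], [275.0, 341.0]]
1.6 [[274.0, 223.0], [274.0, 247.0], [275.0, 284.0], [275.0, 308.0]]
```

View pics/m5.png

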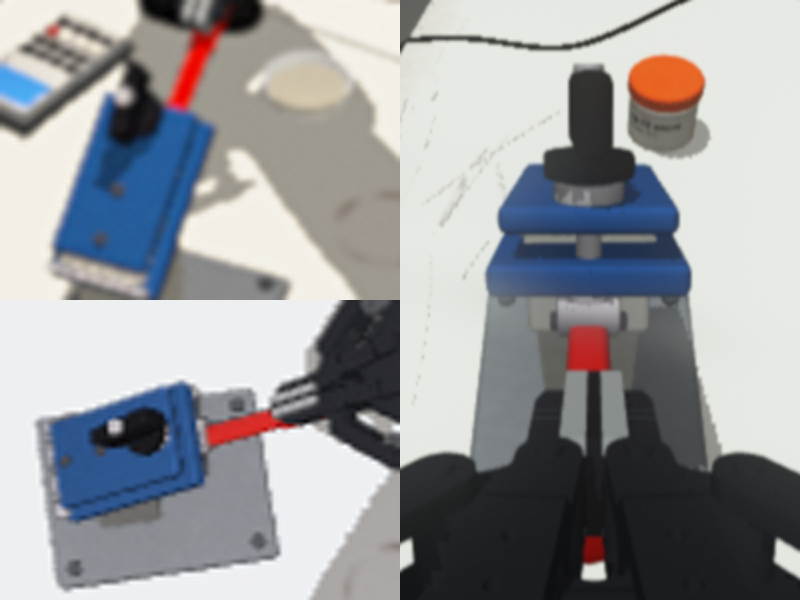

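The pads slid up off the paddle and are now shut above it. The lever tip shows at about wrist pixel (277,340), which puts it at roughly 1.3–1.4 rad, not closed. The nut wing is turned 90° and the jaw is down. I'll back off along the tool, measure, then push the lever up from below with shut fingers.

play_rows:
  series:
    - [0,[0.1,0,-0.3],[0,0,0]]
    - [0,[0,0,-1],[0,0,0]]
    - [0,[0,0,-1],[0,0,0]]
    - [0,[0,0,0],[0,0,0]]

```text
t: 16.25
tool_pos: [0.5509, -0.0487, 0.2481]
tool_rot: [-1.542, -1.825, -0.723]
contact_force: [-0.8, 0.3, 0.1]
opening: 0.0006
grip_force: 0.0
```

```bash
cat >> h.py <<'E'
def red(c):
    H=cv2.cvtColor(c,cv2.COLOR_BGR2HSV);return (((H[...,0]<8)|(H[...,0]>172))&(H[...,1]>130)&(H[...,2]>60)).astype(np.uint8)
def lev():
    for n in("wrist","top","scene"):
        c,K,E=cam(n);P=lambda t,q:proj(K,E,(JIG@np.r_[HG+q*ldir(t),1])[:3])
        m=red(c);k,l,st,ce=cv2.connectedComponentsWithStats(m);q=P(1.4,.07)
        j=[i for i in range(1,k) if np.linalg.norm(ce[i]-q)<45 and st[i,4]>15]
        print(n,[(st[i].tolist(),ce[i].round(1).tolist()) for i in j]," tip pred",[(t,P(t,.098).round(1).tolist()) for t in(1.2,1.4,1.6)])
E
python3 - <<'E'
from h import *
lev();A=cur();print(ctrl.get_obs()["contact_force"].round(1))
Z=(JIG[:3,:3].T@A[:3,2]);g=(np.linalg.inv(JIG)@A)[:3,3]-Z*OFF-HG;print("tip rel hinge S,D,x",g@S,g@D,g[0])
E
```

```text
wrist [([265, 192, 20, 54, 838], [274.1, 220.8])]  tip pred [(1.2, [274.5, 263.6]), (1.4, [274.6, 247.0]), (1.6, [274.6, 226.1])]
top [([282, 179, 32, 12, 175], [297.8, 184.4])]  tip pred [(1.2, [314.6, 182.5]), (1.4, [312.5, 181.1]), (1.6, [309.0, 180.1])]
scene [([262, 172, 17, 30, 212], [270.4, 185.0])]  tip pred [(1.2, [276.6, 180.8]), (1.4, [275.5, 176.2]), (1.6, [273.7, 172.8])]
[-0.4 -0.4  0.1]
tip rel hinge S,D,x 0.020541494747317604 -0.17753753633041222 -0.0005575233027052037
```

The lever is at about 1.35 rad, just short of over-centre. Going beneath it with shut fingers.

play_rows:
  series:
    - [0,[-0.56,0,0],[0,0,0]]
    - [0,[-0.56,0,0],[0,0,0]]
    - [0,[0,0,0.7],[0,0,0]]
    - [0,[0,0,0.7],[0,0,0]]
    - [0,[0,0,0.5],[0,0,0]]
    - [0,[0,0,0],[0,0,0]]

```text
t: 17.15
tool_pos: [0.5415, -0.0074, 0.1388]
tool_rot: [-1.535, -1.818, -0.716]
contact_force: [0.1, 0.1, -0.1]
opening: 0.0
grip_force: 0.0
```

play_rows:
  series:
    - [0,[0.1,0,0],[0,0,0]]
    - [0,[0.1,0,0],[0,0,0]]
    - [0,[0.1,0,0],[0,0,0]]
    - [0,[0.1,0,0],[0,0,0]]

```text
t: 17.65
tool_pos: [0.5415, 0.0027, 0.1566]
tool_rot: [-1.539, -1.822, -0.72]
contact_force: [0.6, -0.3, 0.1]
opening: -0.0
grip_force: 0.3
```

Run:
```python
from h import *
lev();A=cur();o=ctrl.get_obs();print((A[:3,:3].T@o["contact_force"]).round(1))
Z=(JIG[:3,:3].T@A[:3,2]);g=(np.linalg.inv(JIG)@A)[:3,3]-Z*OFF-HG;print("tip rel hinge S,D,x",g@S,g@D,g[0])
```

```text
wrist [([259, 172, 35, 79, 2101], [275.7, 214.4])]  tip pred [(1.2, [276.5, 284.0]), (1.4, [276.6, 257.2]), (1.6, [276.7, 221.0])]
top [([281, 178, 33, 13, 173], [297.5, 184.2])]  tip pred [(1.2, [314.6, 182.5]), (1.4, [312.5, 181.1]), (1.6, [309.0, 180.1])]
scene [([291, 149, 7, 7, 20], [294.6, 152.3]), ([262, 172, 16, 30, 200], [269.6, 185.4])]  tip pred [(1.2, [276.6, 180.8]), (1.4, [275.5, 176.2]), (1.6, [273.7, 172.8])]
[0.2 0.8 0.3]
tip rel hinge S,D,x -0.023150000008291042 -0.0873540717518178 0.0006072813840773312
```

play_rows:
  series:
    - [0,[-0.3,0,0],[0,0,0]]
    - [0,[0,0,0.4],[0,0,0]]
    - [0,[0.15,0,0],[0,0,0]]
    - [0,[0.15,0,0],[0,0,0]]
    - [0,[0.1,0,0],[0,0,0]]
    - [0,[0.1,0,0],[0,0,0]]
    - [0,[0,0,0],[0,0,0]]

```text
t: 18.68
tool_pos: [0.5378, 0.0245, 0.1513]
tool_rot: [-1.538, -1.822, -0.72]
contact_force: [-0.6, -0.5, -0.1]
opening: 0.0001
grip_force: 0.0
```

Run:
```python
from h import *
lev();A=cur();o=ctrl.get_obs();print((A[:3,:3].T@o["contact_force"]).round(1))
Z=(JIG[:3,:3].T@A[:3,2]);g=(np.linalg.inv(JIG)@A)[:3,3]-Z*OFF-HG;print("tip rel hinge S,D,x",g@S,g@D,g[0])
```

```text
wrist [([255, 190, 43, 80, 2474], [275.7, 233.4])]  tip pred [(1.2, [276.5, 325.7]), (1.4, [276.6, 299.1]), (1.6, [276.8, 260.8])]
top [([281, 177, 30, 15, 172], [296.5, 183.9])]  tip pred [(1.2, [314.6, 182.5]), (1.4, [312.5, 181.1]), (1.6, [309.0, 180.1])]
scene [([261, 171, 16, 31, 213], [268.9, 184.2])]  tip pred [(1.2, [276.6, 180.8]), (1.4, [275.5, 176.2]), (1.6, [273.7, 172.8])]
[0.6 0.2 0.5]
tip rel hinge S,D,x -0.01539091687152427 -0.06626877810248506 0.000584655248311252
```

The lever has moved (the tip now reads about 1.55–1.6 rad). Pressing a little more to confirm the stop.

play_rows:
  series:
    - [0,[0.1,0,0],[0,0,0]]
    - [0,[0.1,0,0],[0,0,0]]
    - [0,[0,0,0],[0,0,0]]

```text
t: 19.2
tool_pos: [0.5371, 0.0258, 0.1521]
tool_rot: [-1.556, -1.825, -0.708]
contact_force: [6.6, -19.9, -19.2]
opening: 0.0002
grip_force: 13.6
```

Run:
```python
from h import *
lev();A=cur();o=ctrl.get_obs();print((A[:3,:3].T@o["contact_force"]).round(1))
Z=(JIG[:3,:3].T@A[:3,2]);g=(np.linalg.inv(JIG)@A)[:3,3]-Z*OFF-HG;print("tip rel hinge S,D,x",g@S,g@D,g[0])
```

```text
wrist [([256, 192, 43, 82, 2558], [276.6, 236.7])]  tip pred [(1.2, [278.3, 330.2]), (1.4, [278.3, 304.6]), (1.6, [278.1, 267.1])]
top [([281, 177, 30, 15, 173], [296.5, 183.9])]  tip pred [(1.2, [314.6, 182.5]), (1.4, [312.5, 181.1]), (1.6, [309.0, 180.1])]
scene [([261, 170, 16, 32, 215], [268.9, 184.1])]  tip pred [(1.2, [276.6, 180.8]), (1.4, [275.5, 176.2]), (1.6, [273.7, 172.8])]
[-26.9   2.6  -2.4]
tip rel hinge S,D,x -0.012866918365452963 -0.06593710650445407 0.0003004066192275108
```

Firm stop (27 N, no more movement). Backing down clear of the lever, then out.

play_rows:
  series:
    - [0,[-0.2,0,0],[0,0,0]]
    - [0,[-0.4,0,0],[0,0,0]]
    - [0,[0,0,-0.8],[0,0,0]]
    - [0,[0,0,-1],[0,0,0]]
    - [0,[0,0,-1],[0,0,0]]
    - [0,[0.5,0,-0.5],[0,0,0]]
    - [0,[0,0,0],[0,0,0]]

```text
t: 20.23
tool_pos: [0.5588, -0.0983, 0.2637]
tool_rot: [-1.54, -1.826, -0.722]
contact_force: [-0.4, -0.5, 0.7]
opening: 0.0001
grip_force: 0.0
```

Run:
```python
from h import *
lev()
s,_,_=cam("scene");t,_,_=cam("top");w,_,_=cam("wrist")
m=np.zeros((600,800,3),np.uint8)
m[:300,:400]=cv2.resize(s[165:265,210:343],(400,300),interpolation=2);m[300:,:400]=cv2.resize(t[140:250,170:317],(400,300),interpolation=2)
m[:300,400:]=cv2.resize(w,(400,300));m[300:,400:]=cv2.resize(t,(400,300))
cv2.imwrite("pics/m6.png",m)
```

```text
wrist [([266, 166, 18, 26, 377], [274.6, 179.5])]  tip pred [(1.2, [275.0, 223.4]), (1.4, [275.1, 207.5]), (1.6, [275.2, 188.5])]
top [([281, 178, 30, 14, 163], [296.0, 184.0])]  tip pred [(1.2, [314.6, 182.5]), (1.4, [312.5, 181.1]), (1.6, [309.0, 180.1])]
scene [([262, 170, 16, 32, 223], [269.4, 183.3])]  tip pred [(1.2, [276.6, 180.8]), (1.4, [275.5, 176.2]), (1.6, [273.7, 172.8])]
```

View pics/m6.png

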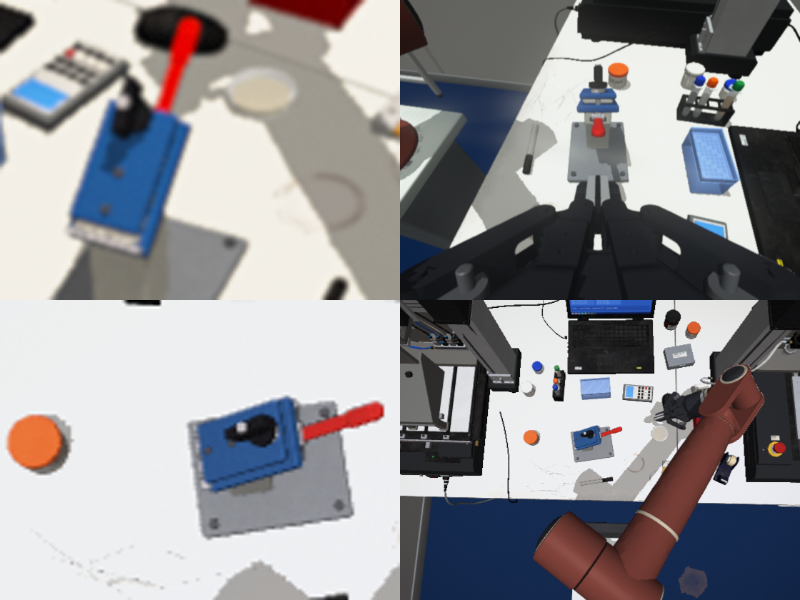

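The lever stands closed and square to the skewer: its tip is at wrist row ~191, against 188 predicted for 1.6 rad. The jaw is down on the blanks, the bystanders haven't moved, and the gripper is clear. Handing in.

```bash
python3 -c "
from station import ctrl
print(ctrl.finish_job())"
```

```text
the job is handed in; nothing more can be done
None
```

I turned the wing nut clockwise to its firm stop, then pushed the cam lever up to its closed stop; the final views show the blanks in place and the other things unmoved. I handed the job in at about 20 s with the arm clear; the lever took a second push from below after the fingers slipped off it, and no verdict came back.

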